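# Load a ceramic plate into the drying rack from the lift deck

### The arm

A 7-joint arm with a two-finger parallel gripper is mounted at the origin on the work surface. World frame = base frame: x ahead of the robot, y to its left, z up, the work surface at z = 0. Lengths are in m, angles in rad, forces in N, time in s.
With the tool pointing down it reaches from about 0.425 to 0.925 m from the base axis. Payload 6.8 kg.
Tool frame: the origin (TCP) lies at the very end of the fingers, on their centre line; the grasp point (between the pads) lies 19 mm behind it (r.tcp_to_grasp is the distance from the TCP to the grasp point, in m); z points along the fingers, y is the line along which they close (so a half turn about z gives the same grasp; the last joint's range is limited). The gripper opens to 85 mm and grips with 20 to 120 N. Pads are 22 mm wide; open, the fingers measure 114 mm over their backs; the gripper's body (76 mm by 85 mm) begins 54 mm behind the grasp point. The pads swing forward as they close: fully open they stand 13 mm farther back than shut.
Start: joints at [-1.265, 0.477, 0.022, 1.555, -0.011, 1.109, -0.083], TCP at [0.271, 0.618, 0.231] pointing down, gripper open.
Joint ranges: [-2.96, 2.96], [-0.34, 2.1], [-1.41, 1.46], [0.24, 2.44], [-1.37, 4.51], [0.17, 1.92], [-2.96, 2.96]. Speed limits (rad/s): [2.39, 2.39, 3.14, 3.14, 3.14, 3.14, 3.14].

### API

Orientations are given as a rotation vector (axis times angle).
In Python, from bench import r gives the robot as it stands.
- The arm moves only by the tool step_arm, never from a script. Its argument "moves" is a list of rows, each a list of 7 numbers: the shift along the tool's x, y, z in mm, then the turn, a rotation vector about the tool's x, y, z in rad, then the finger opening in mm, from 0 to 85.4. A call has 1 to 8 rows; each row is the pose to reach, as a shift and turn from the pose commanded when the call began, along the tool's axes at that moment; what a row does not reach only later rows make up. A row lasts 1/10 s, in which the tool goes at most 50 mm and 8.59 degrees, less where a joint would pass 70% of its speed; a pose out of reach is approached as far as the arm can. A call with a gripper value outside its range is refused whole. The fingers move at their own pace and stop on an object; "grip_force" is the grip in N (left out, the last holds). Time passes only in rows, so rows that repeat a pose let the fingers close. It gives the time, the measured TCP pose, the force, the opening and the grip force at its end, in the units of the state.
- r.get_obs(): the state, without advancing time (a new reading comes with each control period).
- r.grab_frame(name): name is "scene" or "top"; returns a dict with "image" (384x512x3 uint8, red, green, blue), "depth" (384x512 float32, m along the optical axis (not along the pixel's ray), 0 where there is no reading), "mtx" (3x3 intrinsics, pixels), "rvec" (rotation vector, rad) and "tvec" (3), from world to camera coordinates, as OpenCV has them. Camera axes: x right, y down, z forward; pixel columns grow to the right and rows downward; lengths in m; the calibration is good to about 2 mm. A picture is of the moment at which its call begins.
- r.hand_in(): hands the job in; it is judged then, once.
The state is a dict: "clock": time; "joints": joint angles; "qvel": joint speeds; "tau": joint torques, N m; "tcp_pos": TCP position; "orientation": TCP orientation; "contact_force": force on the tool from outside, world axes, zero at the start; "moment": the same for the moment, N m; "grip_width": finger opening in m; "gripper_force": force on a finger pad.
Only numpy, scipy, OpenCV 4.12 (cv2) and the standard library are available. Lean on these libraries where they do the work, as an engineer would, in place of code of your own. Each camera call takes 0.05 s, during which the arm holds its last target. There are 200 camera calls.

### The job

One of the plates in the drying rack sticks out: push it fully home first. Then lay the loose thin plate on the lift's deck, with the deck raised level with the rack's one empty slot (either first), and slide the plate along the deck into that slot, fully home like the others. Keep the plates flat, leave them all at rest, and leave the thick blank, jar, spray bottle and spatula where they are.

Things in the scene. Friction and masses are not known exactly. Their poses are not given: they have to be found in the camera images.
- plate_center (a point): centre of the loose thin white ceramic plate, a disc 56 mm across and 6 mm thick, about 60 g, lying flat on the bench; z axis is the plate's axis (up). The thick blank beside it has the same diameter
- blank_center (a point): centre of the thick white ceramic blank, a disc 56 mm across and 16 mm thick, lying flat on the bench; it does not fit the slots; leave it
- stock_low_center (a point): centre of the plate (same 56 x 6 mm) in the lowest slot; z axis is the plate's axis (up). One of the three plates in the rack sticks out by 13 to 17 mm towards the deck at the start
- stock_upper_center (a point): centre of the plate in the third slot from below; z axis is the plate's axis (up)
- stock_top_center (a point): centre of the plate in the fourth, top slot; z axis is the plate's axis (up)
- rack: fixed steel drying rack, open at front and top. x axis: level, the way plates are pushed in, from the deck into the rack; z up; origin below the seated plates' centres, 0 to 25 mm above the bench (the rack's height varies). Four slots at 16 mm pitch: ledge tops, on which plates lie, 60, 76 (the empty slot), 92 and 108 mm above the origin; ledges 4 mm thick, so slots are 12 mm high
- rack_mouth (a point): middle of the empty slot's mouth, at the height of its ledge tops, 27 mm before the seated centre; axes as rack. Ledges run on both sides from here 53 mm inwards, with a 40 mm wide gap between them. Four round corner posts leave 62 mm between them and end 40 mm above this point. A plate fully home touches the back stop and stands about 1 mm proud of the mouth
- empty_slot (a point): where the centre of the loose plate must be when it is home in the empty slot (3 mm above the slot's ledges); axes as rack
- deck_mid (a point): middle of the lift deck's upper surface; axes parallel to rack. Deck 116 mm long (x), 72 mm wide, in line with the slot; this point is 89 mm before a seated plate's centre, so the deck ends 4 mm before the ledges. A 5 mm high rail on each long side, 62 mm between; both ends are open, so lay a plate down gripped along x. A plate sticking out of the rack blocks the deck from rising past it
- deck_handle (a point): grip point on the grey upright handle at the deck's side (at x = -20, y = -57 mm from deck_mid), 30 mm above the deck's surface; the handle is 14 mm thick along y, 30 mm long along x, its top 45 mm above the deck
- deck (a joint): height of the deck in m: 0 = lowest (surface 35 mm above the bench), up to 0.10. It is counterbalanced, moves stiffly with about 10 N either way, and stays where it is left. To take a plate its surface should stand 0 to 6 mm above the slot's ledges (best 2 to 3 mm)
- jar: white jar, 52 mm across, 85 mm tall, origin under its base; leave it
- sprayer: white spray bottle with red head, 68 mm across, 191 mm tall, origin under its base; leave it
- spatula: spatula lying on the bench beyond the rack, about 0.3 m long, roughly along y; leave it
Not all that is in view belongs to the job. Leave any orange or red look-alike of the part that bears stock_upper_center alone. Of the things that look like the part that bears deck_mid, take the one that is farthest to the robot's left at the start.

How it is judged:
By the outcome, as a careful person would: the job done as asked, in the order asked, and still so for the second after the job is handed in, with the robot touching nothing.
It also fails if it takes over 67 s, if anything falls off the work surface, if the arm or the gripper's body presses on something with over 40 N, if the wrist force passes 120 N, or if a joint passes its speed limit or range.

## Working session

There is one attempt and no reset: what is moved stays moved. The work goes in short steps, Python scripts to look and compute and a tool call to move; the robot and the scene stay as the last step left them, time stands still between calls to the robot, and variables do not carry over. Pictures are saved under pics/ and viewed, at most 10 in all, crops included, and the job is handed in when it is done.

Besides the shell and the picture viewer there is one more tool, called after "Emit:" by a JSON object that holds its "fn" and its "kwargs", one argument or row to a line. step_arm: Moves the arm, as the interface text tells. Its arguments: {"type":"object","properties":{"moves":{"type":"array","items":{"type":"array","items":{"type":"number"}}},"grip_force":{"type":"number"}},"required":["moves"]}

```bash
mkdir -p pics; ls
python3 - <<'E'
from bench import r
import cv2, numpy as np
o=r.get_obs(); print(o['tcp_pos'],o['orientation'],o['clock'],o['grip_width'],r.tcp_to_grasp)
for n in('scene','top'):
    f=r.grab_frame(n); np.savez(f'{n}.npz',**f)
    cv2.imwrite(f'pics/{n}0.png',cv2.resize(f['image'][:,:,::-1],(800,600),interpolation=cv2.INTER_CUBIC))
    R=cv2.Rodrigues(f['rvec'])[0]; print(n,f['mtx'].tolist(),(-R.T@np.ravel(f['tvec'])),R.round(3).tolist(),(f['depth']>0).mean())
E
```

```text
pics
[0.27118196 0.61746338 0.23031687] [-6.45211557e-01 -3.07439652e+00  2.91872978e-03] 0.0 0.08495494171226813 0.0187
scene [[485.8704984593354, 0.0, 255.44395200817792], [0.0, 485.8704984593354, 193.1195841434407], [0.0, 0.0, 1.0]] [0.96933609 0.50599956 1.18303084] [[-0.846, 0.533, 0.012], [0.446, 0.721, -0.53], [-0.292, -0.443, -0.848]] 0.9958038330078125
top [[431.891683962772, 0.0, 249.40552449570092], [0.0, 431.891683962772, 190.30534028278595], [0.0, 0.0, 1.0]] [ 0.39178778 -0.05622772  1.05585851] [[-0.023, -1.0, 0.001], [-0.981, 0.022, -0.191], [0.191, -0.005, -0.982]] 0.9960784912109375
```

View pics/scene0.png

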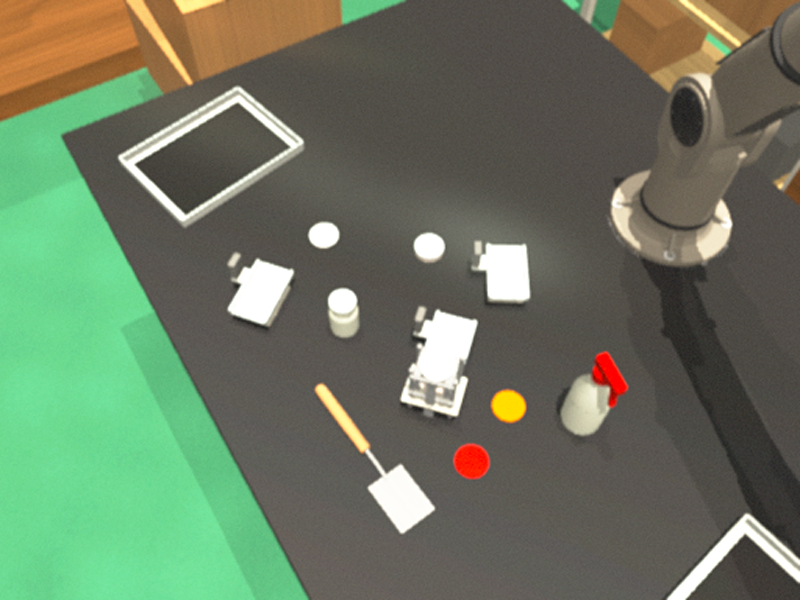

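View pics/top0.png

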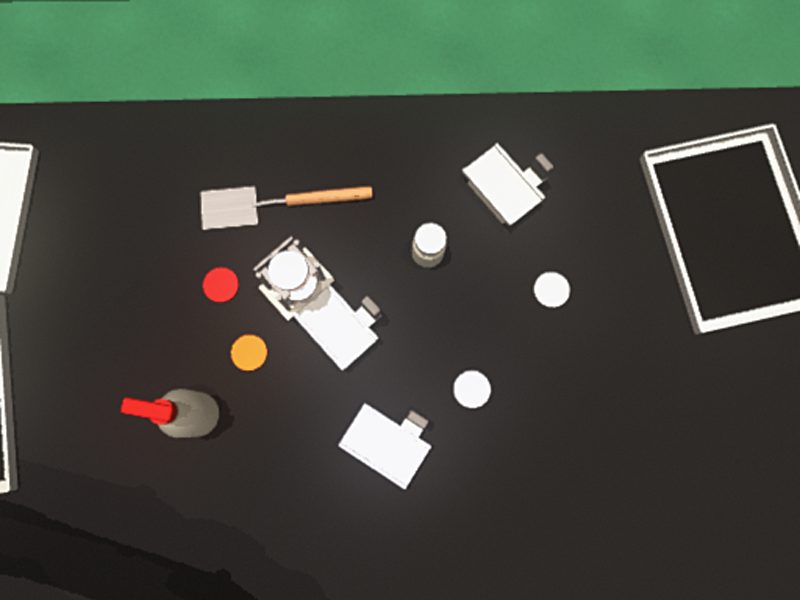

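The scene view shows the rack with a deck at (440,355), two other decks at (262,292) and (508,273), and white discs at (324,235) and (429,247). In the top view (where image left is the robot's left) the decks are at (340,320), (505,185) and (385,445). The one at (340,320) is farthest left and in line with the rack, so that is the one. Next I'll get heights from depth.

```bash
cat > h.py <<'E'
import numpy as np, cv2
def cloud(f):
    K=f['mtx'];R=cv2.Rodrigues(f['rvec'])[0];t=np.ravel(f['tvec'])
    v,u=np.indices(f['depth'].shape);d=f['depth']
    P=np.stack([(u-K[0,2])/K[0,0]*d,(v-K[1,2])/K[1,1]*d,d],-1)
    return (P-t)@R
def ray(f,u,v,z):
    K=f['mtx'];R=cv2.Rodrigues(f['rvec'])[0];t=np.ravel(f['tvec'])
    d=R.T@np.array([(u-K[0,2])/K[0,0],(v-K[1,2])/K[1,1],1]);c=-R.T@t
    return c+d*(z-c[2])/d[2]
E
python3 - <<'E'
from h import *
T=dict(np.load('top.npz'));S=dict(np.load('scene.npz'))
k=512/800
for n,f,pl in(('top',T,[(552,289),(472,389)]),('scene',S,[(324,235),(429,247)])):
    C=cloud(f); g=cv2.cvtColor(f['image'],cv2.COLOR_RGB2GRAY)
    ok=f['depth']>0
    m=(g>120).astype(np.uint8)
    _,L,st,ce=cv2.connectedComponentsWithStats(m)
    for u,v in pl:
        l=L[int(v*k),int(u*k)]; mm=cv2.erode((L==l).astype(np.uint8),np.ones((5,5)))>0
        z=np.median(C[mm][:,2]); print(n,'disc',(u,v),ce[l],'z',z,ray(f,*ce[l],z)[:2],st[l])
# height map near rack
    m=(C[...,2]>.012)&(C[...,0]>.4)&(C[...,0]<.8)&(C[...,2]<.2)&(C[...,1]>-.12)&(C[...,1]<.22)
    h,e=np.histogram(C[m][:,2],bins=np.arange(0.01,.2,.004)); print(dict(zip(e.round(3),h)))
E
python3 - <<'E'
import numpy as np,cv2
for n,b in(('top',(145,140,255,245)),('scene',(245,185,320,275))):
    f=np.load(f'{n}.npz');a=f['image'][b[1]:b[3],b[0]:b[2],::-1]
    cv2.imwrite(f'pics/c_{n}.png',cv2.resize(a,None,fx=5.5,fy=5.5,interpolation=cv2.INTER_CUBIC))
a=cv2.imread('pics/c_top.png');b=cv2.imread('pics/c_scene.png');h=380
a,b=[cv2.resize(i,(int(i.shape[1]*h/i.shape[0]),h)) for i in(a,b)]
cv2.imwrite('pics/c.png',np.hstack([a,b])[:,:800])
E
```

```text
top disc (552, 289) [352.83050847 184.9031477 ] z 0.0070505593717957666 [ 0.6035576  -0.31843927] [342 174  23  23 413]
top disc (472, 389) [301.56578947 248.64035088] z 0.016984512891749685 [ 0.44906281 -0.18293115] [290 237  24  24 456]
{np.float64(0.01): np.int64(63), np.float64(0.014): np.int64(157), np.float64(0.018): np.int64(194), np.float64(0.022): np.int64(42), np.float64(0.026): np.int64(16), np.float64(0.03): np.int64(47), np.float64(0.034): np.int64(432), np.float64(0.038): np.int64(1057), np.float64(0.042): np.int64(503), np.float64(0.046): np.int64(98), np.float64(0.05): np.int64(21), np.float64(0.054): np.int64(35), np.float64(0.058): np.int64(33), np.float64(0.062): np.int64(30), np.float64(0.066): np.int64(19), np.float64(0.07): np.int64(17), np.float64(0.074): np.int64(27), np.float64(0.078): np.int64(86), np.float64(0.082): np.int64(137), np.float64(0.086): np.int64(97), np.float64(0.09): np.int64(38), np.float64(0.094): np.int64(41), np.float64(0.098): np.int64(36), np.float64(0.102): np.int64(29), np.float64(0.106): np.int64(36), np.float64(0.11): np.int64(67), n
[... 1754 characters left out ...]
at64(0.11): np.int64(39), np.float64(0.114): np.int64(30), np.float64(0.118): np.int64(36), np.float64(0.122): np.int64(97), np.float64(0.126): np.int64(262), np.float64(0.13): np.int64(214), np.float64(0.134): np.int64(6), np.float64(0.138): np.int64(0), np.float64(0.142): np.int64(0), np.float64(0.146): np.int64(0), np.float64(0.15): np.int64(0), np.float64(0.154): np.int64(0), np.float64(0.158): np.int64(0), np.float64(0.162): np.int64(0), np.float64(0.166): np.int64(0), np.float64(0.17): np.int64(0), np.float64(0.174): np.int64(0), np.float64(0.178): np.int64(0), np.float64(0.182): np.int64(0), np.float64(0.186): np.int64(0), np.float64(0.19): np.int64(0), np.float64(0.194): np.int64(0)}
```

View pics/c.png

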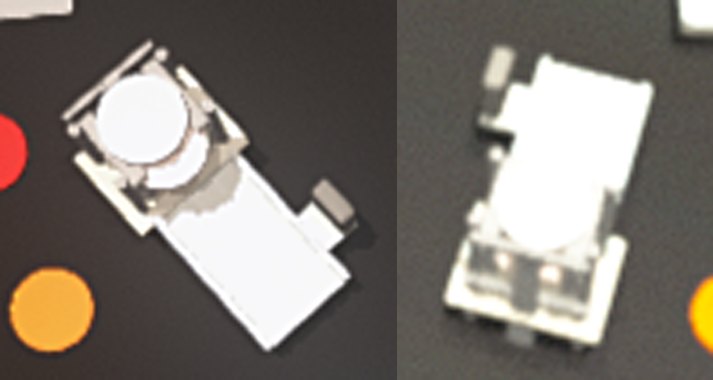

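The crops confirm the rack with its deck, and one plate (under the top one) sticking out towards the deck at crop (175,165). The disc at top pixel (552,289) stands about 6 mm high, so it is the thin plate. The one at (472,389), 16 mm high, is the blank. Next is the rack geometry.

Run:
```python
from h import *
T=dict(np.load('top.npz'));S=dict(np.load('scene.npz'))
for n,f,b,dz in(('top',T,(145,140,255,245),-.001),('scene',S,(245,185,320,275),.0017)):
    C=cloud(f);C[...,2]+=dz; M=np.zeros(C.shape[:2],bool);M[b[1]:b[3],b[0]:b[2]]=1
    g=cv2.cvtColor(f['image'],cv2.COLOR_RGB2GRAY)
    hsv=cv2.cvtColor(f['image'],cv2.COLOR_RGB2HSV);M&=hsv[...,1]<100
    def reg(lo,hi,thr=0,name=''):
        m=(M&(C[...,2]>lo)&(C[...,2]<hi)&(g>thr)).astype(np.uint8)
        m=cv2.morphologyEx(m,cv2.MORPH_OPEN,np.ones((3,3)))
        _,L,st,ce=cv2.connectedComponentsWithStats(m)
        for l in range(1,len(st)):
            if st[l,4]<12: continue
            P=C[L==l]; z=np.median(P[:,2])
            (cx,cy),(w,h),a=cv2.minAreaRect((P[:,:2]*1000).astype(np.float32))
            print(n,name,st[l].tolist(),'z %.4f'%z,'c',P[:,:2].mean(0).round(4),'rect',np.round([cx,cy,w,h,a],1),'circ',np.round(cv2.minEnclosingCircle((P[:,:2]*1000).astype(np.float32)),1) if 0 else np.round(cv2.minEnclosingCircle((P[:,:2]*1000).astype(np.float32))[0],1),round(cv2.minEnclosingCircle((P[:,:2]*1000).astype(np.float32))[1],1))
    reg(.029,.047,0,'deck');reg(.072,.09,0,'handle');reg(.106,.1195,0,'upper');reg(.1215,.14,0,'toppl')
    reg(.01,.028,0,'base')
```

```text
top deck [196, 162, 6, 7, 30] z 0.0428 c [0.6536 0.06  ] rect [653.7  60.2  18.7   9.1  43.3] circ [653.8  60.1] 9.4
top deck [167, 175, 74, 61, 1769] z 0.0391 c [0.5533 0.0298] rect [572.8  43.6 182.8  93.1  43.6] circ [567.6  49.1] 97.1
top handle [232, 191, 11, 11, 77] z 0.0833 c [ 0.5681 -0.0326] rect [568.7 -32.2  28.7  13.1  43. ] circ [568.9 -32.5] 14.4
top upper [185, 176, 18, 16, 166] z 0.1143 c [0.5901 0.0606] rect [589.7  60.1  21.7  50.6  38.7] circ [593.5  63.1] 25.4
top toppl [164, 154, 41, 39, 703] z 0.1302 c [0.6144 0.0822] rect [616.   84.1  60.8  76.3  41.4] circ [613.2  81.7] 44.8
scene deck [312, 185, 8, 7, 54] z 0.0354 c [ 0.4209 -0.0204] rect [420.6 -21.2  22.6  20.   56.3] circ [419.8 -21.1] 13.0
scene deck [268, 201, 37, 27, 621] z 0.0391 c [0.5355 0.0069] rect [539.3   4.   74.2  90.1  38.4] circ [538.4   8.3] 51.3
scene deck [291, 249, 6, 11, 44] z 0.0433 c [0.5919 0.1163] rect [592.4 116.4  29.9  10.   42. ] circ [591.9 117. ] 15.0
scene deck [257, 252, 15, 8, 70] z 0.0434 c [0.6583 0.0818] rect [658.5  80.8  14.8  38.2  44.4] circ [659.8  82.1] 19.4
scene 
[... 383 characters left out ...]
4, 4, 14] z 0.0826 c [0.6423 0.083 ] rect [642.1  82.8  11.2   7.6  56.9] circ [641.9  83.4] 6.1
scene handle [262, 247, 5, 3, 15] z 0.0776 c [0.657 0.076] rect [655.7  75.5   8.   11.   39.7] circ [656.9  76.8] 5.8
scene handle [279, 248, 5, 5, 23] z 0.0829 c [0.6254 0.1051] rect [625.3 104.9  11.4  10.1  54.7] circ [624.9 104.4] 7.0
scene upper [278, 221, 6, 3, 18] z 0.1148 c [0.5936 0.052 ] rect [593.9  52.6   7.8  13.1  61.9] circ [593.3  51.8] 6.8
scene toppl [267, 221, 3, 4, 12] z 0.1302 c [0.6259 0.0433] rect [625.4  42.7   7.3   5.3  55.2] circ [625.5  42.5] 4.4
scene toppl [263, 223, 34, 26, 551] z 0.1307 c [0.6201 0.0877] rect [618.5  87.6  62.9  71.1  39. ] circ [621.   87.2] 44.2
```

Run:
```python
from h import *
T=dict(np.load('top.npz'));S=dict(np.load('scene.npz'))
for n,f,b,dz,hp in(('top',T,(145,140,255,245),-.001,.0005),('scene',S,(245,185,320,275),.0017,0)):
    C=cloud(f);C[...,2]+=dz
    M=np.zeros(C.shape[:2],bool);M[b[1]:b[3],b[0]:b[2]]=1
    g=cv2.cvtColor(f['image'],cv2.COLOR_RGB2GRAY)
    m=(M&(C[...,2]>.122)&(C[...,2]<.14)&(g>(225 if n=='top' else 235))).astype(np.uint8)
    m=cv2.morphologyEx(m,cv2.MORPH_OPEN,cv2.getStructuringElement(cv2.MORPH_ELLIPSE,(11,11)))
    c=max(cv2.findContours(m,0,1)[0],key=cv2.contourArea)
    e=cv2.fitEllipse(c); print(n,'top plate',ray(f,*e[0],.1305)[:2].round(4),np.round(e,1) if 0 else e)
    # handle
    m=(M&(C[...,2]>.072)&(C[...,2]<.09)&(C[...,1]<0)).astype(np.uint8)
    mo=cv2.moments(m,True);print('handle',ray(f,mo['m10']/mo['m00'],mo['m01']/mo['m00'],.0825)[:2].round(4))
    # deck: white region, outer edges at z .044
    m=(M&(C[...,2]>.03)&(C[...,2]<.048)&(g>215)).astype(np.uint8)
    m=cv2.morphologyEx(m,cv2.MORPH_OPEN,np.ones((5,5)))
    c=max(cv2.findContours(m,0,1)[0],key=cv2.contourArea)[:,0]
    Q=np.array([ray(f,*p,.042)[:2] for p in c])*1000
    h=cv2.approxPolyDP(Q.astype(np.float32).reshape(-1,1,2),6,True)[:,0].round(1); print('deck poly',h.tolist())
    d=np.roll(h,-1,0)-h; print([(round(float(np.hypot(*x))),round(float(np.degrees(np.arctan2(x[1],x[0])))%90,1)) for x in d])
```

```text
top top plate [0.6146 0.0835] ((183.2987823486328, 172.5971221923828), (22.92981719970703, 24.079565048217773), 29.996334075927734)
handle [ 0.5684 -0.0326]
deck poly [[594.0999755859375, 27.899999618530273], [572.5999755859375, 47.099998474121094], [570.7000122070312, 68.5999984741211], [549.0999755859375, 70.9000015258789], [486.20001220703125, 16.899999618530273], [486.0, 7.5], [522.7999877929688, -35.400001525878906], [542.0999755859375, -26.299999237060547], [558.7999877929688, -31.299999237060547], [568.7000122070312, -21.899999618530273], [568.9000244140625, -12.399999618530273], [559.2999877929688, -9.899999618530273], [593.7999877929688, 18.399999618530273]]
[(29, 48.2), (22, 5.1), (22, 83.9), (83, 40.6), (9, 88.8), (57, 40.6), (21, 25.2), (17, 73.3), (14, 43.5), (10, 88.8), (10, 75.4), (45, 39.4), (10, 88.2)]
scene top plate [0.6173 0.0825] ((279.7582092285156, 232.50634765625), (16.893796920776367, 25.430072784423828), 94.72531127929688)
handle [ 0.5763 -0.0281]
deck poly [[535.5999755859375, -35.0], [545.0, -25.799999237060547], [572.2000122070312, -24.100000381469727], [580.0, 7.400000095367432], [555.5, 19.0], [551.0, 50.400001525878906], [537.4000244140625, 58.79999923706055], [488.70001220703125, 12.800000190734863]]
[(13, 44.4), (27, 3.6), (32, 76.1), (27, 64.7), (32, 8.2), (16, 58.3), (67, 43.4), (67, 44.5)]
```

```bash
cat >> h.py <<'E'
from scipy.spatial.transform import Rotation as Rn
TH=np.radians(41.5); SEAT=np.array([.616,.0835]); X=np.array([np.cos(TH),np.sin(TH)]); Y=np.array([-X[1],X[0]])
def rk(x,y=0): return SEAT+x*X/1000+y*Y/1000   # rack mm -> world
def inv(p): d=(np.asarray(p)[:2]-SEAT)*1000; return np.round([d@X,d@Y],1)
def go(o,xy,z,ydir):   # tool shift+turn to world xy,z with tool y along +-ydir, pointing down
    R0=Rn.from_rotvec(o['orientation']); best=None
    for s in(1,-1):
        y=np.r_[s*np.asarray(ydir),0]; zz=np.array([0,0,-1.]); R1=Rn.from_matrix(np.c_[np.cross(y,zz),y,zz])
        w=(R0.inv()*R1).as_rotvec()
        if best is None or np.linalg.norm(w)<np.linalg.norm(best): best=w
    s=R0.inv().apply(np.r_[xy,z]-o['tcp_pos'])*1000
    print('shift',s.round(1),'turn',best.round(3))
E
python3 - <<'E'
from h import *
from bench import r
o=r.get_obs(); print(Rn.from_rotvec(o['orientation']).as_matrix().round(3))
go(o,rk(-85),.25,X)
T=dict(np.load('top.npz'));print('sprayer',ray(T,190*.64,412*.64,.1))
E
```

```text
[[-0.916  0.402 -0.001]
 [ 0.402  0.916 -0.002]
 [-0.    -0.002 -1.   ]]
shift [-494.8 -427.6  -18.8] turn [-0.002  0.     0.433]
sprayer [0.42078208 0.22131001 0.1       ]
```

Emit:
{"fn": "step_arm", "kwargs": {
  "moves": [
    [-40,-35,-19,0,0,0.1,20],
    [-85,-75,-19,0,0,0.2,0],
    [-120,-105,-19,0,0,0.3,0],
    [-155,-135,-19,0,0,0.433,0],
    [-190,-165,-19,0,0,0.433,0],
    [-225,-195,-19,0,0,0.433,0],
    [-260,-225,-19,0,0,0.433,0],
    [-295,-255,-19,0,0,0.433,0]
  ]
}}

```text
clock: 0.9
tcp_pos: [0.4393, 0.2638, 0.2502]
orientation: [-1.291, -2.864, 0.0]
contact_force: [1.1, -0.1, 0.6]
grip_width: -0.0003
gripper_force: 0.0
```

Run:
```python
from h import *
from bench import r
o=r.get_obs(); print(o['clock'],o['tcp_pos'],inv(o['tcp_pos']),o['joints'].round(2) if hasattr(o['joints'],'round') else o['joints'],o['grip_width'])
go(o,rk(-85),.25,X);go(o,rk(-85),.105,X)
```

```text
0.9 [0.43931717 0.2637834  0.25016268] [-12.9 252.1] [-0.88  0.19  0.25  1.93 -0.05  1.03  0.12] -0.00025445140710319956
shift [-2.521e+02 -7.200e+01  2.000e-01] turn [-0.    -0.    -0.001]
shift [-252.2  -71.9  145.2] turn [-0.    -0.    -0.001]
```

Emit:
{"fn": "step_arm", "kwargs": {
  "moves": [
    [-45,-12,0,0,0,0,0],
    [-92,-25,0,0,0,0,0],
    [-138,-38,0,0,0,0,0],
    [-184,-52,0,0,0,0,0],
    [-230,-65,0,0,0,0,0],
    [-252,-72,40,0,0,0,0],
    [-252,-72,88,0,0,0,0],
    [-252,-72,100,0,0,0,0]
  ]
}}

```text
clock: 1.7
tcp_pos: [0.5485, 0.0283, 0.1459]
orientation: [-1.29, -2.857, 0.008]
contact_force: [-0.1, 0.2, -0.1]
grip_width: 0.0001
gripper_force: 0.0
```

Run:
```python
from h import *
from bench import r
o=r.get_obs(); print(o['clock'],o['tcp_pos'],inv(o['tcp_pos']))
go(o,rk(-85),.105,X)
ims=[]
for n,b in(('top',(145,130,255,245)),('scene',(235,160,335,275))):
    f=r.grab_frame(n);np.savez(n+'1.npz',**f);ims.append(cv2.resize(f['image'][b[1]:b[3],b[0]:b[2],::-1],(400,440),interpolation=cv2.INTER_CUBIC))
cv2.imwrite('pics/d.png',np.hstack(ims))
```

```text
1.7 [0.54853507 0.02832875 0.14586405] [-87.1   3.4]
shift [-3.5  2.4 40.8] turn [-0.007 -0.004 -0.002]
```

View pics/d.png

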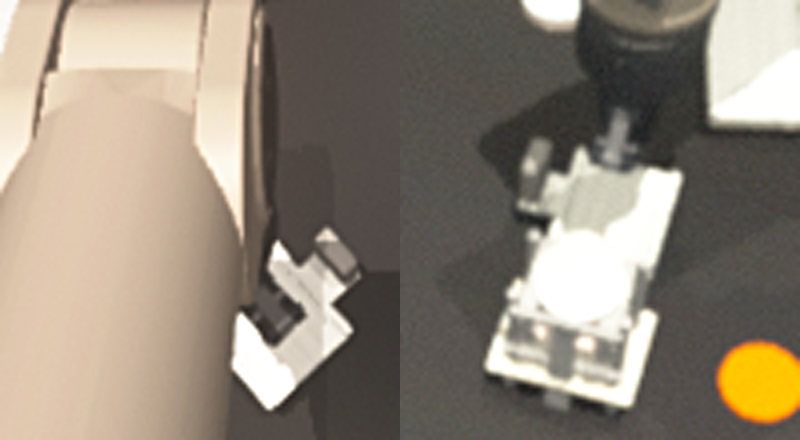

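The left crop (top) is mostly hidden by the arm. The right crop (scene) shows the closed fingers at (615,150), centred over the deck, with the protruding plate ahead. Next, lower and push.

Emit:
{"fn": "step_arm", "kwargs": {
  "moves": [
    [0,0,25,0,0,0,0],
    [0,0,45,0,0,0,0],
    [0,0,45,0,0,0,0],
    [0,8,45,0,0,0,0],
    [0,15,45,0,0,0,0],
    [0,20,45,0,0,0,0],
    [0,25,45,0,0,0,0],
    [0,28,45,0,0,0,0]
  ]
}}

```text
clock: 2.6
tcp_pos: [0.5735, 0.0485, 0.1057]
orientation: [1.29, 2.864, 0.001]
contact_force: [-0.2, -1.2, -0.3]
grip_width: 0.0002
gripper_force: 0.5
```

Emit:
{"fn": "step_arm", "kwargs": {
  "moves": [
    [0,2,0,0,0,0,0],
    [0,4,0,0,0,0,0],
    [0,6,0,0,0,0,0],
    [0,8,0,0,0,0,0],
    [0,8,0,0,0,0,0]
  ]
}}

```text
clock: 3.1
tcp_pos: [0.5791, 0.0534, 0.1053]
orientation: [1.291, 2.864, 0.0]
contact_force: [-1.3, -0.2, 1.8]
grip_width: -0.0002
gripper_force: 0.6
```

Emit:
{"fn": "step_arm", "kwargs": {
  "moves": [
    [0,1,0,0,0,0,0],
    [0,2,0,0,0,0,0],
    [0,3,0,0,0,0,0],
    [0,4,0,0,0,0,0],
    [0,4,0,0,0,0,0]
  ]
}}

```text
clock: 3.6
tcp_pos: [0.5821, 0.0561, 0.1053]
orientation: [1.291, 2.864, 0.0]
contact_force: [-0.4, -0.7, 1.3]
grip_width: -0.0002
gripper_force: 0.8
```

Run:
```python
from h import *
from bench import r
o=r.get_obs(); print(o['clock'],o['tcp_pos'],inv(o['tcp_pos']),o['contact_force'])
f=r.grab_frame('scene');np.savez('scene2.npz',**f);b=(255,185,325,275)
cv2.imwrite('pics/e.png',cv2.resize(f['image'][b[1]:b[3],b[0]:b[2],::-1],(466,600),interpolation=cv2.INTER_CUBIC))
```

```text
3.6 [0.58206291 0.05605835 0.10530438] [-43.6   1.9] [-0.37754494 -0.69023909  1.32500219]
```

View pics/e.png

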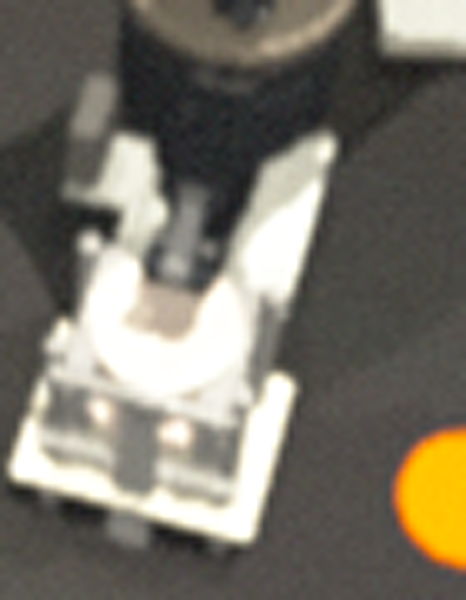

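The fingers at (185,240) are just in front of the plates, roughly centred. There's no stop force yet, so I'll go on.

Emit:
{"fn": "step_arm", "kwargs": {
  "moves": [
    [0,1,0,0,0,0,0],
    [0,2,0,0,0,0,0],
    [0,3,0,0,0,0,0],
    [0,3,0,0,0,0,0]
  ]
}}

```text
clock: 4.05
tcp_pos: [0.583, 0.057, 0.1051]
orientation: [-1.291, -2.862, 0.003]
contact_force: [-5.6, -3.8, 4.5]
grip_width: -0.0001
gripper_force: 3.2
```

Emit:
{"fn": "step_arm", "kwargs": {
  "moves": [
    [0,1,0,0,0,0,0],
    [0,2,0,0,0,0,0],
    [0,2,0,0,0,0,0]
  ]
}}

```text
clock: 4.35
tcp_pos: [0.5831, 0.057, 0.105]
orientation: [-1.292, -2.859, 0.006]
contact_force: [-8.3, -5.3, 9.3]
grip_width: -0.0001
gripper_force: 5.7
```

The force stop came at rack x = -42, which matches a seated plate with a 14.5 mm half finger. Now retreat and go to the handle.

Emit:
{"fn": "step_arm", "kwargs": {
  "moves": [
    [0,-12,0,0,0,0,0],
    [0,-25,0,0,0,0,0],
    [-10,-35,-45,0,0,0.15,20],
    [-20,-45,-80,0,0,0.3,40],
    [-30,-55,-80,0,0,0.45,40],
    [-40,-60,-80,0,0,0.6,40],
    [-50,-65,-80,0,0,0.75,40],
    [-58,-68,-80,0,0,0.9,40]
  ]
}}

```text
clock: 5.15
tcp_pos: [0.5728, -0.0302, 0.1854]
orientation: [2.415, 2.009, 0.002]
contact_force: [0.3, 0.9, 0.2]
grip_width: 0.04
gripper_force: 0.0
```

Emit:
{"fn": "step_arm", "kwargs": {
  "moves": [
    [0,0,0,0,0,0.15,40],
    [0,0,0,0,0,0.3,40],
    [0,0,0,0,0,0.45,40],
    [0,0,0,0,0,0.6,40],
    [0,0,0,0,0,0.67,40],
    [0,0,0,0,0,0.67,40]
  ]
}}

```text
clock: 5.75
tcp_pos: [0.5728, -0.0292, 0.1851]
orientation: [2.938, 1.113, 0.0]
contact_force: [0.3, -0.7, -0.4]
grip_width: 0.0399
gripper_force: 0.0
```

Run:
```python
from h import *
from bench import r
o=r.get_obs(); print(o['clock'],o['tcp_pos'],inv(o['tcp_pos']),o['grip_width'],np.round(o['joints'],2))
go(o,rk(-109,-57),.056,Y)
f=r.grab_frame('scene');np.savez('scene3.npz',**f);b=(245,175,330,275)
cv2.imwrite('pics/f.png',cv2.resize(f['image'][b[1]:b[3],b[0]:b[2],::-1],(510,600),interpolation=cv2.INTER_CUBIC))
```

```text
5.75 [ 0.57279758 -0.02923806  0.18505872] [-107.1  -55.8] 0.03991154136460994 [-0.66  0.46  0.8   1.89 -0.4   0.96 -0.53]
shift [ -2.    1.2 129.1] turn [ 0. -0.  0.]
```

View pics/f.png

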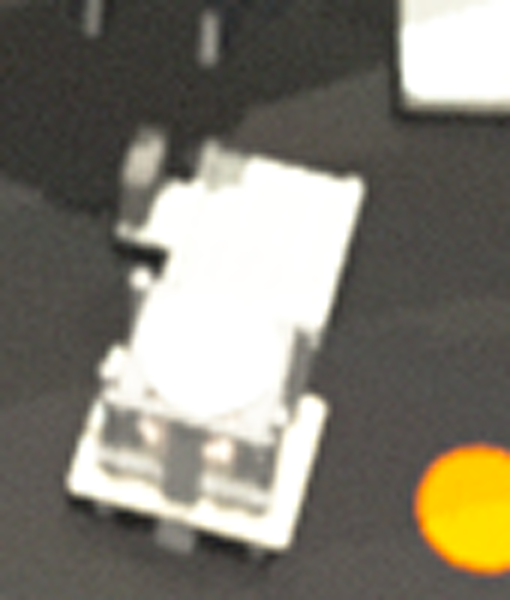

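The fingers at (92,15) and (208,40) straddle the handle at (145,155), and the protruding plate no longer shows. Next, lower and grip.

Emit:
{"fn": "step_arm", "kwargs": {
  "moves": [
    [-2,1,40,0,0,0,40],
    [-2,1,80,0,0,0,40],
    [-2,1,110,0,0,0,40],
    [-2,1,128,0,0,0,40],
    [-2,1,128,0,0,0,40],
    [-2,1,128,0,0,0,8],
    [-2,1,128,0,0,0,8],
    [-2,1,128,0,0,0,8]
  ],
  "grip_force": 60
}}

```text
clock: 6.6
tcp_pos: [0.5732, -0.0315, 0.0587]
orientation: [2.937, 1.113, 0.004]
contact_force: [-0.6, -0.2, 2.9]
grip_width: 0.013
gripper_force: 61.5
```

Emit:
{"fn": "step_arm", "kwargs": {
  "moves": [
    [0,0,0,0,0,0,8],
    [0,0,0,0,0,0,8]
  ]
}}

```text
clock: 6.8
tcp_pos: [0.5732, -0.0315, 0.0586]
orientation: [2.937, 1.113, 0.003]
contact_force: [-0.7, -0.0, 6.8]
grip_width: 0.0129
gripper_force: 62.1
```

Emit:
{"fn": "step_arm", "kwargs": {
  "moves": [
    [0,0,-8,0,0,0,8],
    [0,0,-16,0,0,0,8],
    [0,0,-24,0,0,0,8],
    [0,0,-32,0,0,0,8],
    [0,0,-40,0,0,0,8],
    [0,0,-48,0,0,0,8],
    [0,0,-57,0,0,0,8],
    [0,0,-57,0,0,0,8]
  ]
}}

```text
clock: 7.6
tcp_pos: [0.5732, -0.0315, 0.1157]
orientation: [2.937, 1.113, 0.003]
contact_force: [0.4, -0.8, 8.3]
grip_width: 0.0132
gripper_force: 62.4
```

Emit:
{"fn": "step_arm", "kwargs": {
  "moves": [
    [0,0,0,0,0,0,8]
  ]
}}

```text
clock: 7.7
tcp_pos: [0.5732, -0.0315, 0.1156]
orientation: [2.937, 1.113, 0.003]
contact_force: [-0.3, -1.3, 8.2]
grip_width: 0.013
gripper_force: 62.5
```

```bash
cat > dk.py <<'E'
from h import *
from bench import r
o=r.get_obs(); print(o['clock'],o['tcp_pos'],inv(o['tcp_pos']))
f=r.grab_frame('scene');np.savez('sceneD.npz',**f)
C=cloud(f);C[...,2]+=.0017
d=(C[...,:2]-SEAT)*1000; a=d@X; b=d@Y
m=(abs(a+95)<35)&(abs(b)<22)&(C[...,2]>.02)&(C[...,2]<.12); print('deck',m.sum(),np.percentile(C[m][:,2],[10,50,90]).round(4))
m=(abs(a)<15)&(abs(b)<15)&(C[...,2]>.11)&(C[...,2]<.15); print('topplate',m.sum(),np.median(C[m][:,2]).round(4))
E
python3 dk.py
```

```text
7.7 [ 0.57318875 -0.03151062  0.11564956] [-108.3  -57.8]
deck 391 [0.0927 0.0959 0.0985]
topplate 138 0.131
```

Emit:
{"fn": "step_arm", "kwargs": {
  "moves": [
    [0,0,1,0,0,0,8],
    [0,0,1,0,0,0,8],
    [0,0,1,0,0,0,40],
    [0,0,1,0,0,0,40],
    [0,0,1,0,0,0,40],
    [0,0,-40,0,0,0,70],
    [0,0,-85,0,0,0,70]
  ]
}}

```text
clock: 8.45
tcp_pos: [0.5708, -0.0311, 0.1988]
orientation: [-2.937, -1.114, 0.007]
contact_force: [1.1, 0.9, 1.3]
grip_width: 0.0678
gripper_force: 0.0
```

```bash
python3 dk.py;  python3 - <<'E'
from h import *
from bench import r
o=r.get_obs(); go(o,[.605,-.318],.05,X)
E
```

```text
8.45 [ 0.57075134 -0.03114732  0.19877298] [-109.9  -55.9]
deck 391 [0.0918 0.0946 0.0977]
topplate 131 0.1313
shift [-167.6  232.9  156.8] turn [-1.00e-03 -8.00e-03  1.57e+00]
```

Emit:
{"fn": "step_arm", "kwargs": {
  "moves": [
    [-20,28,0,0,0,-0.15,70],
    [-40,56,0,0,0,-0.3,70],
    [-60,84,0,0,0,-0.45,70],
    [-80,112,0,0,0,-0.6,70],
    [-100,140,20,0,0,-0.75,70],
    [-120,168,50,0,0,-0.9,70],
    [-145,200,80,0,0,-1.05,70],
    [-168,233,110,0,0,-1.2,70]
  ]
}}

```text
clock: 9.3
tcp_pos: [0.6008, -0.3175, 0.0882]
orientation: [-1.786, -2.584, -0.001]
contact_force: [0.1, -0.7, -0.2]
grip_width: 0.0699
gripper_force: 0.0
```

Emit:
{"fn": "step_arm", "kwargs": {
  "moves": [
    [0,0,10,0,0,-0.15,70],
    [0,0,20,0,0,-0.3,70],
    [0,0,30,0,0,-0.371,70],
    [0,0,30,0,0,-0.371,70]
  ]
}}

```text
clock: 9.7
tcp_pos: [0.5996, -0.3161, 0.0578]
orientation: [-1.288, -2.862, -0.001]
contact_force: [0.2, 0.6, -0.1]
grip_width: 0.0699
gripper_force: 0.0
```

Run:
```python
from h import *
from bench import r
o=r.get_obs(); print(o['tcp_pos'],np.round(o['joints'],2),o['grip_width']);go(o,[.605,-.318],.02,X)
f=r.grab_frame('scene');b=(165,110,265,185)
cv2.imwrite('pics/g.png',cv2.resize(f['image'][b[1]:b[3],b[0]:b[2],::-1],(800,600),interpolation=cv2.INTER_CUBIC))
```

```text
[ 0.59960923 -0.31610602  0.05783584] [ 0.18  0.69  0.32  1.69 -0.28  0.81  1.34] 0.06991899530974387
shift [-5.1  2.8 37.8] turn [-0.001 -0.003  0.001]
```

View pics/g.png

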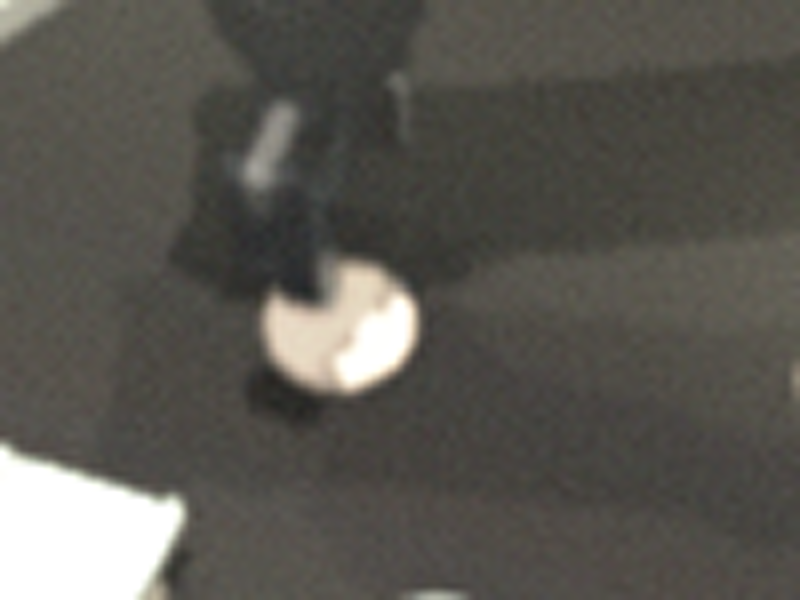

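The view shows the plate at (340,325) under the open gripper. The computed corrections are small. Next, descend.

Emit:
{"fn": "step_arm", "kwargs": {
  "moves": [
    [-5,3,20,0,0,0,70],
    [-5,3,40,0,0,0,70],
    [-5,3,50,0,0,0,70],
    [-5,3,54,0,0,0,70],
    [-5,3,56,0,0,0,70],
    [-5,3,56,0,0,0,70]
  ]
}}

```text
clock: 10.35
tcp_pos: [0.6068, -0.3185, 0.0043]
orientation: [1.29, 2.864, -0.0]
contact_force: [0.2, 0.1, -0.0]
grip_width: 0.0701
gripper_force: 0.0
```

Emit:
{"fn": "step_arm", "kwargs": {
  "moves": [
    [0,0,2,0,0,0,70],
    [0,0,3,0,0,0,70],
    [0,0,3,0,0,0,70]
  ]
}}

```text
clock: 10.65
tcp_pos: [0.6066, -0.3183, 0.0009]
orientation: [1.289, 2.864, 0.0]
contact_force: [-0.6, -0.3, 0.3]
grip_width: 0.07
gripper_force: 0.0
```

Emit:
{"fn": "step_arm", "kwargs": {
  "moves": [
    [0,0,0,0,0,0,62],
    [0,0,1,0,0,0,62],
    [0,0,2,0,0,0,62],
    [0,0,2,0,0,0,62]
  ]
}}

```text
clock: 11.05
tcp_pos: [0.6064, -0.3182, -0.0015]
orientation: [-1.289, -2.864, -0.0]
contact_force: [-0.9, -0.4, -0.1]
grip_width: 0.0619
gripper_force: 0.0
```

Emit:
{"fn": "step_arm", "kwargs": {
  "moves": [
    [0,0,1,0,0,0,62],
    [0,0,2,0,0,0,62],
    [0,0,2,0,0,0,62]
  ]
}}

```text
clock: 11.35
tcp_pos: [0.6064, -0.3183, -0.0035]
orientation: [-1.289, -2.865, -0.0]
contact_force: [-0.4, -0.7, 0.5]
grip_width: 0.0616
gripper_force: 0.0
```

Emit:
{"fn": "step_arm", "kwargs": {
  "moves": [
    [0,0,1,0,0,0,62],
    [0,0,1,0,0,0,52],
    [0,0,1,0,0,0,52],
    [0,0,1,0,0,0,52],
    [0,0,1,0,0,0,52]
  ],
  "grip_force": 30
}}

```text
clock: 11.85
tcp_pos: [0.6072, -0.3188, -0.0035]
orientation: [1.289, 2.863, -0.0]
contact_force: [-0.2, 0.1, 5.7]
grip_width: 0.0536
gripper_force: 35.1
```

Emit:
{"fn": "step_arm", "kwargs": {
  "moves": [
    [0,0,-5,0,0,0,50],
    [0,0,-15,0,0,0,50],
    [0,0,-35,0,0,0,50],
    [0,0,-55,0,0,0,50],
    [0,0,-55,0,0,0,50]
  ]
}}

```text
clock: 12.35
tcp_pos: [0.6082, -0.3194, 0.054]
orientation: [1.288, 2.86, -0.0]
contact_force: [-0.0, -1.0, -0.7]
grip_width: 0.0538
gripper_force: 31.9
```

Run:
```python
from h import *
from bench import r
o=r.get_obs(); print(o['tcp_pos'],o['grip_width'],o['gripper_force'],o['contact_force'])
f=r.grab_frame('scene');b=(165,100,265,175)
cv2.imwrite('pics/h.png',cv2.resize(f['image'][b[1]:b[3],b[0]:b[2],::-1],(800,600),interpolation=cv2.INTER_CUBIC))
C=cloud(f);C[...,2]+=.0017;g=cv2.cvtColor(f['image'],cv2.COLOR_RGB2GRAY)
m=(g>130)&(np.hypot(C[...,0]-.605,C[...,1]+.318)<.045);P=C[m];print(m.sum(),np.percentile(P[:,2],[5,25,50,75,95]).round(3),P.mean(0).round(4))
A=np.c_[P[:,:2]-P[:,:2].mean(0),np.ones(len(P))];print(np.linalg.lstsq(A,P[:,2],rcond=None)[0].round(3))
```

```text
[ 0.60823251 -0.31944647  0.05398371] 0.05382380717272859 31.918306946754456 [-0.03707491 -0.95642517 -0.74931538]
828 [0.062 0.407 0.431 0.45  0.474] [ 0.6064 -0.312   0.3687]
[-0.533 -0.342  0.369]
```

View pics/h.png

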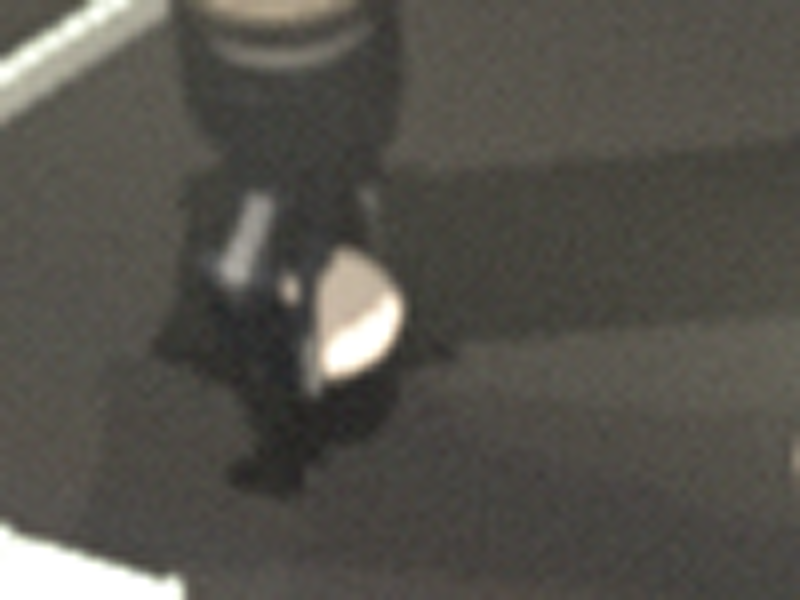

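The plate is held flat between the fingers at (340,310). Now carry it over the deck.

Run:
```python
from h import *
from bench import r
o=r.get_obs(); go(o,rk(-100,-.7),.2,X)
```

```text
shift [ 294.4  173.4 -148.2] turn [0.001 0.003 0.001]
```

Emit:
{"fn": "step_arm", "kwargs": {
  "moves": [
    [0,0,-45,0,0,0,50],
    [0,0,-90,0,0,0,50],
    [15,9,-130,0,0,0,50],
    [50,30,-146,0,0,0,50],
    [90,53,-146,0,0,0,50],
    [130,77,-146,0,0,0,50],
    [170,100,-146,0,0,0,50],
    [210,124,-146,0,0,0,50]
  ]
}}

```text
clock: 13.2
tcp_pos: [0.5586, -0.0771, 0.1958]
orientation: [-1.289, -2.863, 0.001]
contact_force: [0.5, -0.2, -0.6]
grip_width: 0.0544
gripper_force: 32.3
```

Emit:
{"fn": "step_arm", "kwargs": {
  "moves": [
    [35,20,0,0,0,0,50],
    [60,35,0,0,0,0,50],
    [78,45,0,0,0,0,50],
    [84,49,0,0,0,0,50],
    [84,49,0,0,0,0,50]
  ]
}}

```text
clock: 13.7
tcp_pos: [0.5406, 0.0172, 0.1961]
orientation: [-1.286, -2.865, 0.001]
contact_force: [0.9, -0.9, -1.1]
grip_width: 0.0543
gripper_force: 32.3
```

Run:
```python
from h import *
from bench import r
o=r.get_obs(); print(o['clock'],o['tcp_pos'],inv(o['tcp_pos']),o['grip_width'],o['contact_force']);go(o,rk(-100,-.7),.0915,X)
```

```text
13.7 [0.54060432 0.01716995 0.19609773] [-100.4    0.3] 0.05429669463031146 [ 0.86097384 -0.9135078  -1.13699695]
shift [ -1.    0.5 104.6] turn [-0.001 -0.001  0.003]
```

Now lower, with the last few mm slowly.

Emit:
{"fn": "step_arm", "kwargs": {
  "moves": [
    [-1,0,40,0,0,0,50],
    [-1,0,75,0,0,0,50],
    [-1,0,92,0,0,0,50],
    [-1,0,98,0,0,0,50],
    [-1,0,100,0,0,0,50],
    [-1,0,102,0,0,0,50],
    [-1,0,102,0,0,0,50]
  ]
}}

```text
clock: 14.4
tcp_pos: [0.5425, 0.0154, 0.0955]
orientation: [1.289, 2.863, 0.001]
contact_force: [-0.6, 0.6, -0.2]
grip_width: 0.0541
gripper_force: 32.3
```

Emit:
{"fn": "step_arm", "kwargs": {
  "moves": [
    [0,0,1,0,0,0,50],
    [0,0,1,0,0,0,50],
    [0,0,2,0,0,0,50],
    [0,0,2,0,0,0,50]
  ]
}}

```text
clock: 14.8
tcp_pos: [0.5417, 0.0158, 0.0928]
orientation: [1.289, 2.865, 0.0]
contact_force: [0.3, 0.4, -1.3]
grip_width: 0.054
gripper_force: 32.3
```

Emit:
{"fn": "step_arm", "kwargs": {
  "moves": [
    [0,0,1,0,0,0,50],
    [0,0,1,0,0,0,50]
  ]
}}

```text
clock: 15.0
tcp_pos: [0.5416, 0.0157, 0.0916]
orientation: [-1.289, -2.865, 0.0]
contact_force: [0.6, -0.1, -1.6]
grip_width: 0.0541
gripper_force: 32.3
```

Emit:
{"fn": "step_arm", "kwargs": {
  "moves": [
    [0,0,0.5,0,0,0,50],
    [0,0,0.5,0,0,0,50]
  ]
}}

```text
clock: 15.2
tcp_pos: [0.5416, 0.0157, 0.0911]
orientation: [-1.289, -2.865, 0.0]
contact_force: [0.8, 0.7, -0.9]
grip_width: 0.0543
gripper_force: 32.3
```

Emit:
{"fn": "step_arm", "kwargs": {
  "moves": [
    [0,0,0.7,0,0,0,50],
    [0,0,0.7,0,0,0,50]
  ]
}}

```text
clock: 15.4
tcp_pos: [0.5418, 0.0157, 0.0908]
orientation: [-1.289, -2.865, -0.0]
contact_force: [-0.7, 0.9, 3.2]
grip_width: 0.0542
gripper_force: 34.7
```

Emit:
{"fn": "step_arm", "kwargs": {
  "moves": [
    [0,0,0.7,0,0,0,50],
    [0,0,0.7,0,0,0,50]
  ]
}}

```text
clock: 15.6
tcp_pos: [0.5418, 0.0157, 0.0903]
orientation: [-1.289, -2.865, -0.0]
contact_force: [-1.6, -0.1, 5.8]
grip_width: 0.054
gripper_force: 36.0
```

Emit:
{"fn": "step_arm", "kwargs": {
  "moves": [
    [0,0,-0.5,0,0,0,66],
    [0,0,-0.5,0,0,0,66],
    [0,0,-0.5,0,0,0,66],
    [0,0,-10,0,0,0,70],
    [0,0,-40,0,0,0,70],
    [0,-25,-45,0,0,0,30],
    [0,-55,-45,0,0,0,0],
    [0,-55,-45,0,0,0,0]
  ]
}}

```text
clock: 16.4
tcp_pos: [0.4977, -0.0238, 0.1354]
orientation: [-1.295, -2.861, 0.002]
contact_force: [0.3, -0.3, 0.0]
grip_width: 0.027
gripper_force: 0.0
```

Run:
```python
from h import *
from bench import r
o=r.get_obs(); print(o['clock'],o['tcp_pos'],inv(o['tcp_pos']),o['grip_width'])
go(o,rk(-156,-.7),.0975,X)
f=r.grab_frame('scene');b=(250,175,330,260)
cv2.imwrite('pics/i.png',cv2.resize(f['image'][b[1]:b[3],b[0]:b[2],::-1],(564,600),interpolation=cv2.INTER_CUBIC))
```

```text
16.4 [ 0.49774437 -0.023755    0.13537811] [-159.6   -2. ] 0.027047766571729796
shift [ 1.3  3.7 37.9] turn [-0.002 -0.001 -0.003]
```

View pics/i.png

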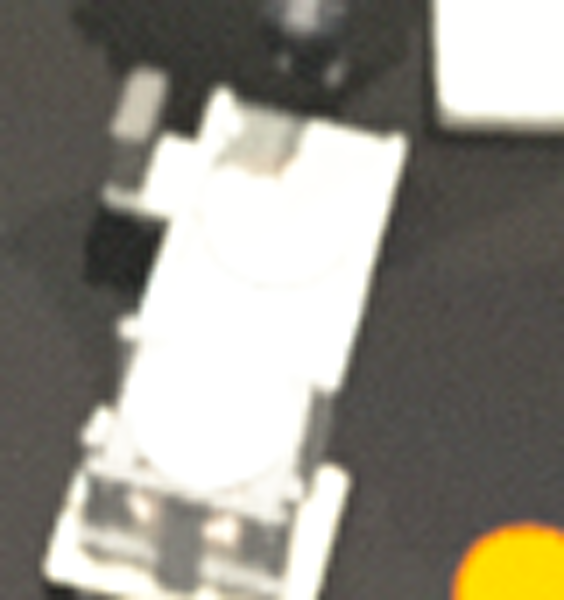

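The plate lies on the deck at (275,215), flat and between the rails. The fingers at (305,30) are behind it. Next, lower and push.

Emit:
{"fn": "step_arm", "kwargs": {
  "moves": [
    [0,0,0,0,0,0,0],
    [0,0,15,0,0,0,0],
    [0,0,30,0,0,0,0],
    [0,0,38,0,0,0,0],
    [0,0,38,0,0,0,0]
  ]
}}

```text
clock: 16.95
tcp_pos: [0.5003, -0.0202, 0.0959]
orientation: [-1.287, -2.864, 0.002]
contact_force: [0.6, 0.9, -0.2]
grip_width: -0.0002
gripper_force: 0.0
```

Run:
```python
from h import *
from bench import r
o=r.get_obs(); print(o['clock'],o['tcp_pos'],inv(o['tcp_pos']),o['grip_width'],o['contact_force'])
go(o,rk(-52,-.5),.0975,X)
```

```text
16.95 [ 0.50029334 -0.02021793  0.09585619] [-155.4   -1. ] -0.00017646681640589733 [ 0.57310203  0.93162242 -0.24164409]
shift [  0.3 103.4  -1.8] turn [-0.002 -0.001  0.002]
```

Emit:
{"fn": "step_arm", "kwargs": {
  "moves": [
    [0,5,-1,0,0,0,0],
    [0,12,-1,0,0,0,0],
    [0,18,-1,0,0,0,0],
    [0,24,-1,0,0,0,0],
    [0,30,-1,0,0,0,0],
    [0,36,-1,0,0,0,0],
    [0,42,-1,0,0,0,0],
    [0,48,-1,0,0,0,0]
  ]
}}

```text
clock: 17.75
tcp_pos: [0.5368, 0.0113, 0.0978]
orientation: [-1.289, -2.865, 0.0]
contact_force: [-0.6, -1.1, 1.0]
grip_width: -0.0002
gripper_force: 0.5
```

Emit:
{"fn": "step_arm", "kwargs": {
  "moves": [
    [0,5,0,0,0,0,0],
    [0,10,0,0,0,0,0],
    [0,15,0,0,0,0,0],
    [0,20,0,0,0,0,0],
    [0,25,0,0,0,0,0],
    [0,30,0,0,0,0,0]
  ]
}}

```text
clock: 18.35
tcp_pos: [0.5592, 0.0313, 0.0978]
orientation: [1.289, 2.865, 0.0]
contact_force: [0.7, 0.2, 0.6]
grip_width: 0.0004
gripper_force: 0.4
```

Emit:
{"fn": "step_arm", "kwargs": {
  "moves": [
    [0,4,0,0,0,0,0],
    [0,8,0,0,0,0,0],
    [0,12,0,0,0,0,0],
    [0,16,0,0,0,0,0],
    [0,20,0,0,0,0,0],
    [0,23,0,0,0,0,0]
  ]
}}

```text
clock: 18.95
tcp_pos: [0.5764, 0.0465, 0.0978]
orientation: [1.289, 2.865, 0.0]
contact_force: [-0.6, -1.0, 1.1]
grip_width: 0.0004
gripper_force: 0.5
```

Run:
```python
from h import *
from bench import r
o=r.get_obs(); print(o['clock'],o['tcp_pos'],inv(o['tcp_pos']),o['grip_width'],o['contact_force'])
```

```text
18.95 [0.57641112 0.04650219 0.09781223] [-54.2  -1.5] 0.0003765721232050078 [-0.62354791 -0.98147008  1.14159218]
```

Emit:
{"fn": "step_arm", "kwargs": {
  "moves": [
    [0.5,-3,0,0,0,0,0],
    [0.5,-3,1.7,0,0,0,0],
    [0.5,0,1.7,0,0,0,0],
    [0.5,3,1.7,0,0,0,0],
    [0.5,6,1.7,0,0,0,0],
    [0.5,9,1.7,0,0,0,0],
    [0.5,9,1.7,0,0,0,0]
  ]
}}

```text
clock: 19.65
tcp_pos: [0.583, 0.0531, 0.0961]
orientation: [1.288, 2.865, 0.001]
contact_force: [-0.3, -0.4, 0.6]
grip_width: -0.0003
gripper_force: 0.0
```

Emit:
{"fn": "step_arm", "kwargs": {
  "moves": [
    [0,1,0,0,0,0,0],
    [0,2,0,0,0,0,0],
    [0,3,0,0,0,0,0],
    [0,4,0,0,0,0,0],
    [0,4,0,0,0,0,0]
  ]
}}

```text
clock: 20.15
tcp_pos: [0.5848, 0.0545, 0.096]
orientation: [-1.29, -2.863, 0.002]
contact_force: [-3.5, -2.6, 1.7]
grip_width: -0.0
gripper_force: 2.1
```

Run:
```python
from h import *
from bench import r
o=r.get_obs(); print(o['clock'],o['tcp_pos'],inv(o['tcp_pos']),o['grip_width'],o['contact_force'])
```

```text
20.15 [0.58483604 0.05454546 0.09598109] [-42.5  -1. ] -4.837791639962834e-05 [-3.50352733 -2.62441718  1.66723806]
```

Emit:
{"fn": "step_arm", "kwargs": {
  "moves": [
    [0,1,0,0,0,0,0],
    [0,2,0,0,0,0,0],
    [0,2.5,0,0,0,0,0],
    [0,2.5,0,0,0,0,0]
  ]
}}

```text
clock: 20.55
tcp_pos: [0.5849, 0.0546, 0.0958]
orientation: [-1.29, -2.86, 0.006]
contact_force: [-9.0, -5.6, 7.4]
grip_width: 0.0003
gripper_force: 5.5
```

Emit:
{"fn": "step_arm", "kwargs": {
  "moves": [
    [0,-4,0,0,0,0,0],
    [0,-20,0,0,0,0,0],
    [0,-30,-20,0,0,0,0],
    [0,-50,-65,0,0,0,0],
    [0,-90,-110,0,0,0,0],
    [-10,-130,-150,0,0,0,0],
    [-40,-160,-170,0,0,0,0],
    [-70,-180,-170,0,0,0,0]
  ]
}}

```text
clock: 21.35
tcp_pos: [0.5002, -0.1153, 0.27]
orientation: [1.283, 2.861, 0.007]
contact_force: [0.8, 0.0, -0.3]
grip_width: -0.0001
gripper_force: 0.0
```

Emit:
{"fn": "step_arm", "kwargs": {
  "moves": [
    [-40,0,0,0,0,0,0],
    [-80,0,0,0,0,0,0],
    [-120,0,0,0,0,0,0],
    [-160,0,0,0,0,0,0],
    [-160,0,0,0,0,0,0]
  ]
}}

```text
clock: 21.85
tcp_pos: [0.6076, -0.2389, 0.2656]
orientation: [1.293, 2.86, -0.004]
contact_force: [0.4, 0.6, -0.5]
grip_width: 0.0001
gripper_force: 0.0
```

```bash
python3 dk.py
python3 - <<'E'
from h import *
from bench import r
im=[]
for n,b in(('top',(145,140,255,245)),('scene',(250,185,320,275))):
    f=r.grab_frame(n);a=f['image'][b[1]:b[3],b[0]:b[2],::-1]
    im.append(cv2.resize(a,(400,500),interpolation=cv2.INTER_CUBIC))
    C=cloud(f);C[...,2]+=(-.001 if n=='top' else .0017);d=(C[...,:2]-SEAT)*1000;x=d@X;y=d@Y
    for lo in range(-60,-15,5):
        m=(x>lo)&(x<lo+5)&(abs(y)<12);print(n,lo,m.sum(),np.percentile(C[m][:,2],[20,50,80]).round(3) if m.any() else '')
h=np.hstack(im); h=cv2.LUT(h,np.array([255*(i/255)**2.2 for i in range(256)],np.uint8))
cv2.imwrite('pics/j.png',h)
E
```

```text
21.85 [ 0.60758993 -0.23885615  0.26557538] [-219.9 -235.9]
deck 391 [0.0916 0.0944 0.0975]
topplate 137 0.1314
top -60 23 [0.092 0.094 0.095]
top -55 24 [0.093 0.094 0.095]
top -50 23 [0.093 0.094 0.095]
top -45 21 [0.093 0.094 0.096]
top -40 29 [0.093 0.095 0.098]
top -35 23 [0.098 0.099 0.101]
top -30 58 [0.101 0.115 0.13 ]
top -25 22 [0.13  0.131 0.132]
top -20 23 [0.129 0.13  0.132]
scene -60 15 [0.092 0.093 0.096]
scene -55 17 [0.093 0.095 0.096]
scene -50 14 [0.093 0.094 0.096]
scene -45 3 [0.095 0.097 0.097]
scene -40 0 
scene -35 0 
scene -30 1 [0.132 0.132 0.132]
scene -25 18 [0.129 0.131 0.133]
scene -20 17 [0.129 0.131 0.133]
```

View pics/j.png

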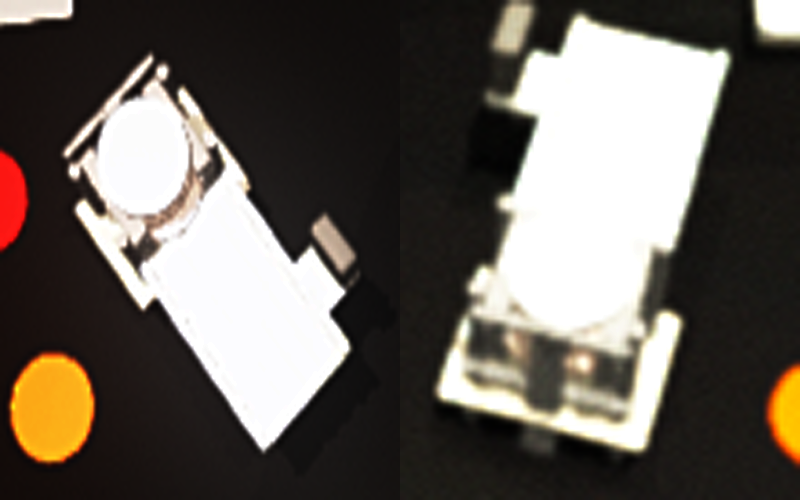

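Deck, rack and plates look in order: top view, plates at (145,160) and a bare deck. I'll check the front edges more finely from depth.

Run:
```python
from h import *
from bench import r
f=r.grab_frame('top');C=cloud(f);C[...,2]-=.001;d=(C[...,:2]-SEAT)*1000;x=d@X;y=d@Y
for Yc in(-14,0,14):
    m=(x>-48)&(x<-18)&(abs(y-Yc)<4);i=np.argsort(x[m])
    print(Yc,[(round(float(a)),round(float(b)*1000)) for a,b in zip(x[m][i],C[m][i][:,2])])
```

```text
-14 [(-48, 92), (-47, 95), (-47, 95), (-46, 93), (-46, 96), (-45, 96), (-44, 94), (-43, 93), (-43, 91), (-42, 97), (-42, 96), (-40, 95), (-40, 91), (-39, 92), (-39, 95), (-38, 92), (-37, 96), (-37, 93), (-36, 93), (-35, 93), (-35, 93), (-34, 96), (-33, 100), (-33, 94), (-33, 92), (-32, 96), (-32, 102), (-32, 100), (-31, 99), (-30, 100), (-30, 100), (-29, 101), (-28, 100), (-28, 98), (-28, 116), (-26, 125), (-26, 131), (-26, 98), (-26, 98), (-26, 130), (-26, 116), (-25, 115), (-25, 100), (-25, 100), (-24, 130), (-24, 128), (-24, 101), (-23, 114), (-23, 133), (-23, 131), (-23, 130), (-22, 131), (-20, 128), (-20, 131), (-20, 132), (-20, 130)]
0 [(-48, 95), (-47, 92), (-46, 95), (-46, 94), (-46, 95), (-44, 95), (-44, 92), (-43, 96), (-42, 91), (-42, 97), (-42, 90), (-41, 93), (-40, 95), (-39, 92), (-39, 92), (-38, 95), (-38, 94), (-37, 100), (-37, 97), (-37, 98), (-36, 101), (-35, 97), (-35, 102), (-34, 98), (-34, 99), (-33, 100), (-33, 101), (-31, 101), (-31, 103), (-30, 97), (-30, 102), (-30, 129), (-30, 129), (-30, 115), (-30, 128), (-29, 101), (-29, 113), (-29, 113), (-29, 132), (-29
[... 283 characters left out ...]
 (-46, 95), (-45, 95), (-44, 91), (-43, 93), (-43, 94), (-42, 94), (-42, 93), (-41, 91), (-41, 95), (-40, 92), (-38, 93), (-38, 93), (-38, 94), (-37, 95), (-36, 91), (-36, 97), (-35, 95), (-35, 94), (-35, 100), (-34, 98), (-34, 102), (-34, 94), (-32, 95), (-32, 101), (-31, 98), (-31, 99), (-30, 101), (-30, 100), (-29, 103), (-28, 98), (-28, 131), (-28, 98), (-27, 116), (-27, 110), (-26, 98), (-26, 98), (-26, 129), (-26, 117), (-25, 114), (-25, 126), (-25, 99), (-25, 131), (-25, 97), (-24, 130), (-24, 116), (-24, 115), (-24, 127), (-24, 132), (-23, 99), (-23, 131), (-23, 115), (-22, 132), (-21, 130), (-21, 130), (-21, 97), (-21, 45), (-20, 131), (-20, 131), (-19, 132), (-19, 133), (-19, 132)]
```

The slot plate's front edge is at about -37, versus about -29 for the others. So it still sticks out about 8 mm, because the fingertips taper and the thicker part stopped against the upper plates. I'll push again with the gripper turned 90°, so the flat 22 mm side leads.

Emit:
{"fn": "step_arm", "kwargs": {
  "moves": [
    [40,20,0,0,0,0.15,0],
    [80,40,0,0,0,0.3,0],
    [115,60,0,0,0,0.45,0],
    [150,80,0,0,0,0.6,0],
    [180,100,20,0,0,0.75,0],
    [205,120,50,0,0,0.9,0],
    [225,140,85,0,0,1.05,0],
    [235,145,100,0,0,1.2,0]
  ]
}}

```text
clock: 22.85
tcp_pos: [0.5557, 0.0427, 0.1638]
orientation: [-2.678, -1.637, 0.002]
contact_force: [0.8, 0.5, 0.2]
grip_width: -0.0001
gripper_force: 0.0
```

Emit:
{"fn": "step_arm", "kwargs": {
  "moves": [
    [0,0,0,0,0,0.15,0],
    [0,0,0,0,0,0.3,0],
    [0,0,0,0,0,0.371,0],
    [0,0,0,0,0,0.371,0]
  ]
}}

```text
clock: 23.25
tcp_pos: [0.5572, 0.0388, 0.1663]
orientation: [-2.935, -1.117, -0.001]
contact_force: [-0.4, 0.7, 0.6]
grip_width: 0.0001
gripper_force: 0.0
```

Run:
```python
from h import *
from bench import r
o=r.get_obs(); print(o['clock'],o['tcp_pos'],inv(o['tcp_pos']),o['grip_width'],o['contact_force'])
go(o,rk(-68,-.7),.0957,Y)
```

```text
23.25 [0.55720319 0.0388118  0.16632257] [-73.6   5.5] 9.570515760781504e-05 [-0.39869864  0.74279309  0.5969398 ]
shift [ 5.6  6.3 70.6] turn [-0.001 -0.001  0.003]
```

Emit:
{"fn": "step_arm", "kwargs": {
  "moves": [
    [4,6,30,0,0,0,0],
    [4,6,60,0,0,0,0],
    [4,6,68,0,0,0,0],
    [4,6,70,0,0,0,0],
    [4,6,70,0,0,0,0]
  ]
}}

```text
clock: 23.75
tcp_pos: [0.5652, 0.0356, 0.097]
orientation: [-2.936, -1.116, -0.002]
contact_force: [0.5, 0.3, 0.8]
grip_width: 0.0006
gripper_force: 0.0
```

Emit:
{"fn": "step_arm", "kwargs": {
  "moves": [
    [4,0,0,0,0,0,0],
    [8,0,0,0,0,0,0],
    [12,0,0,0,0,0,0],
    [16,0,0,0,0,0,0],
    [20,0,0,0,0,0,0],
    [23,0,0,0,0,0,0],
    [26,0,0,0,0,0,0],
    [26,0,0,0,0,0,0]
  ]
}}

```text
clock: 24.55
tcp_pos: [0.5846, 0.0531, 0.096]
orientation: [2.937, 1.116, 0.0]
contact_force: [0.4, 0.1, -0.6]
grip_width: -0.0001
gripper_force: 0.0
```

Run:
```python
from h import *
from bench import r
o=r.get_obs(); print(o['clock'],o['tcp_pos'],inv(o['tcp_pos']),o['contact_force'])
```

```text
24.55 [0.58456609 0.05308714 0.09601529] [-43.7  -1.9] [ 0.42135458  0.13077916 -0.58097055]
```

Emit:
{"fn": "step_arm", "kwargs": {
  "moves": [
    [1.5,-0.5,0,0,0,0,0],
    [3,-0.5,0,0,0,0,0],
    [4,-0.5,0,0,0,0,0],
    [5,-0.5,0,0,0,0,0],
    [5,-0.5,0,0,0,0,0]
  ]
}}

```text
clock: 25.05
tcp_pos: [0.5873, 0.0562, 0.096]
orientation: [-2.937, -1.115, 0.001]
contact_force: [-2.1, -1.3, 1.3]
grip_width: 0.0001
gripper_force: 1.4
```

Emit:
{"fn": "step_arm", "kwargs": {
  "moves": [
    [1,0,0,0,0,0,0],
    [1,0,0,0,0,0,0]
  ]
}}

```text
clock: 25.25
tcp_pos: [0.5873, 0.0562, 0.096]
orientation: [-2.937, -1.114, 0.004]
contact_force: [-4.2, -2.6, 3.9]
grip_width: 0.0004
gripper_force: 3.0
```

```bash
cat > pf.py <<'E'
from h import *
from bench import r
o=r.get_obs(); print(o['clock'],o['tcp_pos'],inv(o['tcp_pos']),o['contact_force'])
E
python3 pf.py
```

```text
25.25 [0.5873365  0.05616336 0.09599359] [-39.6  -1.5] [-4.15692436 -2.57439495  3.86421946]
```

Emit:
{"fn": "step_arm", "kwargs": {
  "moves": [
    [1,0,0,0,0,0,0],
    [2,0,0,0,0,0,0],
    [2,0,0,0,0,0,0],
    [-3,0,0,0,0,0,0],
    [-20,0,-5,0,0,0,0],
    [-40,0,-50,0,0,0,0],
    [-80,30,-90,0,0,0,0],
    [-110,70,-110,0,0,0,0]
  ]
}}

```text
clock: 26.05
tcp_pos: [0.5527, -0.0519, 0.2009]
orientation: [-2.934, -1.121, -0.005]
contact_force: [1.0, -0.2, 0.6]
grip_width: 0.0003
gripper_force: 0.0
```

Emit:
{"fn": "step_arm", "kwargs": {
  "moves": [
    [-20,45,0,0,0,0,0],
    [-40,90,0,0,0,0,0],
    [-60,130,0,0,0,0,0],
    [-60,150,0,0,0,0,0],
    [-60,150,0,0,0,0,0]
  ]
}}

```text
clock: 26.55
tcp_pos: [0.608, -0.2083, 0.1991]
orientation: [2.936, 1.109, 0.002]
contact_force: [-0.8, 1.0, 0.0]
grip_width: 0.0002
gripper_force: 0.0
```

```bash
python3 pf.py
cat > ed.py <<'E'
from h import *
from bench import r
f=r.grab_frame('top');C=cloud(f);C[...,2]-=.001;d=(C[...,:2]-SEAT)*1000;x=d@X;y=d@Y
for Yc in(-14,0,14):
    m=(x>-40)&(x<-18)&(abs(y-Yc)<4);z=C[...,2]*1000
    for n,lo,hi in(('deck',88,96.5),('slot',96.5,104),('upper',110,119),('top',125,137)):
        k=m&(z>lo)&(z<hi); print(Yc,n,np.sort(x[k])[:8].round(1),'max',x[k].max().round(1) if k.any() else '',round(float(np.median(z[k])),1) if k.any() else '')
E
python3 ed.py
```

```text
26.55 [ 0.60800439 -0.20826164  0.19907222] [-199.3 -213.2] [-0.77737294  1.01595793  0.02150856]
-14 deck [-40.  -39.3 -38.5 -38.  -36.9 -36.7 -36.6 -35.3] max -25.9 93.6
-14 slot [-27.8 -25.2 -24.3 -23. ] max -23.0 98.2
-14 upper [-27.4 -25.7 -24.6 -22.6] max -22.6 113.8
-14 top [-26.  -25.7 -24.5 -24.1 -23.7 -22.6 -22.5 -21.5] max -18.6 130.0
0 deck [-39.3 -39.1 -38.6 -37.8 -37.6 -36.1 -35.8 -35.7] max -26.8 94.0
0 slot [-30.7 -29.9 -29.3 -29.  -29.  -27.4 -27.2] max -27.2 99.1
0 upper [-29.4 -29.2 -29.1 -28.1 -27.6] max -27.6 113.8
0 top [-29.9 -29.4 -29.2 -28.8 -28.4 -27.7 -27.4 -27.3] max -18.4 130.1
14 deck [-39.8 -39.1 -38.5 -38.4 -36.7 -36.4 -35.7 -34.7] max -23.9 93.9
14 slot [-34.3 -28.2 -26.7 -24.6 -23.6 -21.9] max -21.9 99.7
14 upper [-26.1 -25.4 -25.3 -23.8 -23.5 -22.4] max -22.4 113.8
14 top [-27.6 -26.7 -25.7 -24.7 -24.6 -24.4 -23.9 -22.6] max -18.1 130.8
```

The slot plate now lines up with the others to within about 0.7 mm, and there's time left. One more light push with the tip tilted slightly forward will make sure it is home.

Emit:
{"fn": "step_arm", "kwargs": {
  "moves": [
    [30,-45,0,0,0,0,0],
    [60,-90,0,0,0,0,0],
    [90,-135,0,0,0,0,0],
    [110,-175,0,0,0,0,0],
    [126,-210,0,0,0,0,0],
    [126,-212,0,0,0.08,0,0],
    [126,-212,0,0,0.08,0,0]
  ]
}}

```text
clock: 27.3
tcp_pos: [0.5582, 0.0399, 0.1987]
orientation: [-2.904, -1.109, -0.117]
contact_force: [-1.3, -0.7, 0.9]
grip_width: -0.0001
gripper_force: 0.0
```

```bash
python3 pf.py
python3 - <<'E'
from h import *
from bench import r
o=r.get_obs(); go(o,rk(-64,-1),.0962,Y); R=Rn.from_rotvec(o['orientation']).as_matrix(); print(R[:,2]@np.r_[X,0],R[:,2]@np.r_[Y,0])
E
```

```text
27.3 [0.55819547 0.03985646 0.19867531] [-72.2   5.6] [-1.32793065 -0.69518804  0.85190867]
shift [ -0.2   6.9 102.8] turn [-0.002 -0.081  0.005]
0.08126609777956792 0.0025951406106632037
```

Emit:
{"fn": "step_arm", "kwargs": {
  "moves": [
    [0,7,40,0,0,0,0],
    [0,7,80,0,0,0,0],
    [0,7,98,0,0,0,0],
    [0,7,101.5,0,0,0,0],
    [0,7,101.5,0,0,0,0]
  ]
}}

```text
clock: 27.8
tcp_pos: [0.5712, 0.0371, 0.0976]
orientation: [-2.909, -1.103, -0.115]
contact_force: [0.2, 0.4, 0.3]
grip_width: -0.0002
gripper_force: 0.0
```

```bash
python3 pf.py
```

```text
27.8 [0.57116374 0.03707996 0.09759317] [-64.3  -5.1] [0.23262359 0.35308115 0.31596838]
```

Emit:
{"fn": "step_arm", "kwargs": {
  "moves": [
    [4,-2,1,0,0,0,0],
    [10,-4,2,0,0,0,0],
    [15,-4,2.4,0,0,0,0],
    [20,-4,2.8,0,0,0,0],
    [22,-4,3,0,0,0,0],
    [22,-4,3,0,0,0,0]
  ]
}}

```text
clock: 28.4
tcp_pos: [0.5854, 0.0556, 0.0965]
orientation: [-2.908, -1.105, -0.117]
contact_force: [-0.3, 0.7, -0.2]
grip_width: 0.0001
gripper_force: 0.0
```

Emit:
{"fn": "step_arm", "kwargs": {
  "moves": [
    [1,0,0,0,0,0,0],
    [2,0,0.2,0,0,0,0],
    [3,0,0.2,0,0,0,0],
    [3,0,0.2,0,0,0,0]
  ]
}}

```text
clock: 28.8
tcp_pos: [0.5873, 0.0573, 0.0964]
orientation: [-2.908, -1.104, -0.116]
contact_force: [-0.3, -0.0, -0.5]
grip_width: 0.0003
gripper_force: 0.0
```

```bash
python3 pf.py
```

```text
28.8 [0.58733568 0.05730633 0.09640018] [-38.8  -0.6] [-0.33342069 -0.03058337 -0.51979438]
```

Emit:
{"fn": "step_arm", "kwargs": {
  "moves": [
    [1,0,0.1,0,0,0,0],
    [2,0,0.2,0,0,0,0],
    [2,0,0.2,0,0,0,0]
  ]
}}

```text
clock: 29.1
tcp_pos: [0.5878, 0.0576, 0.0962]
orientation: [-2.909, -1.103, -0.113]
contact_force: [-4.3, -1.8, 2.9]
grip_width: -0.0002
gripper_force: 2.5
```

Emit:
{"fn": "step_arm", "kwargs": {
  "moves": [
    [1,0,0.1,0,0,0,0],
    [2,0,0.2,0,0,0,0],
    [2,0,0.2,0,0,0,0]
  ]
}}

```text
clock: 29.4
tcp_pos: [0.588, 0.0577, 0.096]
orientation: [-2.91, -1.102, -0.109]
contact_force: [-8.7, -5.6, 7.0]
grip_width: -0.0003
gripper_force: 5.2
```

```bash
python3 pf.py
```

```text
29.4 [0.58796687 0.05770024 0.095956  ] [-38.1  -0.7] [-8.70447726 -5.60115863  7.0435351 ]
```

Emit:
{"fn": "step_arm", "kwargs": {
  "moves": [
    [-6,0,-1,0,0,0,0],
    [-20,0,-8,0,0,0,0],
    [-40,0,-50,0,0,0,0],
    [-80,30,-90,0,0,0,0],
    [-110,75,-110,0,0,0,0],
    [-130,120,-110,0,0,0,0],
    [-150,165,-110,0,0,0,0],
    [-160,200,-110,0,0,0,0]
  ]
}}

```text
clock: 30.2
tcp_pos: [0.5956, -0.2003, 0.1945]
orientation: [-2.909, -1.104, -0.12]
contact_force: [0.8, 0.1, 0.2]
grip_width: 0.0003
gripper_force: 0.0
```

Emit:
{"fn": "step_arm", "kwargs": {
  "moves": [
    [0,0,0,0,0,0,0],
    [0,0,0,0,0,0,0]
  ]
}}

```text
clock: 30.4
tcp_pos: [0.5952, -0.2, 0.1934]
orientation: [-2.911, -1.1, -0.117]
contact_force: [0.1, -0.1, -0.1]
grip_width: 0.0001
gripper_force: 0.0
```

```bash
python3 pf.py; python3 ed.py; python3 dk.py
```

```text
30.4 [ 0.59515181 -0.20002392  0.19340268] [-203.5 -198.5] [ 0.1257038  -0.13252443 -0.11465964]
-14 deck [-39.9 -38.6 -38.3 -37.  -36.4 -36.4 -35.1 -34.8] max -27.0 93.7
-14 slot [-34.1 -27.1 -25.4 -24.3 -23.1] max -23.1 99.0
-14 upper [-26.9 -25.9 -24.4 -24. ] max -24.0 115.0
-14 top [-26.7 -26.2 -25.5 -24.4 -24.3 -23.2 -22.9 -22.7] max -18.0 130.5
0 deck [-39.9 -39.4 -39.2 -38.1 -37.4 -36.4 -35.7 -35.2] max -28.4 94.6
0 slot [-28.9 -28.9 -27.7 -26.7] max -26.7 99.4
0 upper [-29.6 -29.4 -28.5 -28.2 -27.6] max -27.6 113.9
0 top [-30.2 -29.7 -29.4 -29.3 -28.2 -27.5 -27.2 -26.7] max -19.0 130.6
14 deck [-39.8 -38.4 -38.2 -37.9 -37.5 -37.2 -35.5 -35.5] max -24.3 93.5
14 slot [-35.7 -27.9 -27.3 -24.9 -24.7 -23.4 -21.9] max -21.9 98.7
14 upper [-28.  -26.5 -25.4 -24.8 -24.4 -24.3 -22.6] max -22.6 114.0
14 top [-27.9 -26.1 -25.1 -24.6 -24.2 -23.6 -23.3 -22.6] max -19.7 129.5
30.45 [ 0.59526612 -0.1980336   0.19323449] [-202.1 -197.1]
deck 390 [0.0913 0.0943 0.097 ]
topplate 134 0.1312
```

All four plates' front edges now line up and the plates are flat. Handing in.

```bash
python3 -c "
from bench import r
print(r.hand_in())"
```

```text
the job is handed in; nothing more can be done
None
```

I pushed the protruding plate home, raised the deck level with the empty slot and slid the loose plate fully in, then handed the job in at about 30 s. That plate first stopped about 8 mm short and needed two more pushes; the last depth check showed it and the two plates above level at the front and lying flat.

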